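Empty the switch panel and show its face to the inspection camera

ROBOT

A 6-joint arm with a two-finger parallel gripper is mounted at the origin on the work surface. World frame = base frame: x ahead of the robot, y to its left, z up, the work surface at z = 0. Lengths are in m, angles in rad, forces in N, time in s.
With the tool pointing down it reaches from about 0.225 to 0.875 m from the base axis. Payload 3.4 kg.
Tool frame: the origin (TCP) lies midway between the tips of the shut fingers; the grasp point (between the pads) lies 19 mm behind it; z points along the fingers, y is the line along which they close (so a half turn about z gives the same grasp; the last joint's range is limited). The gripper opens to 85 mm and grips with 20 to 120 N. Pads are 22 mm wide; open, the fingers measure 114 mm over their backs; the gripper's body (76 mm by 85 mm) begins 54 mm behind the grasp point. The pads swing forward as they close: fully open they stand 13 mm farther back than shut.
Start: joints at [-1.258, 0.276, 1.505, -0, 1.361, -0.121], TCP at [0.242, -0.522, 0.231] pointing down, gripper open.
Joint ranges: [-2.89, 2.89], [-0.75, 2.08], [0.22, 2.7], [-1.18, 4.32], [0.11, 2.71], [-2.7, 2.7]. Speed limits (rad/s): [2.57, 2.57, 3.14, 3.14, 3.14, 3.14].

INTERFACE

Orientations are given as a unit quaternion [w, x, y, z].
In Python, from rig import * gives the robot as it stands.
- The arm moves only by the tool apply_moves, never from a script. Its argument "steps" is one flat list of numbers, 4 for each row, row after row: the shift along the world's x, y, z in cm, then the turn about the world's z in degrees. A call has 1 to 8 rows; each row is the pose to reach, as a shift and turn from the pose commanded when the call began; what a row does not reach only later rows make up. A row lasts 1/12 s, in which the tool goes at most 41.7 mm and 7.16 degrees, less where a joint would pass 70% of its speed; a pose out of reach is approached as far as the arm can. A call with a gripper value outside its range is refused whole. "jaw" is the closure in counts, from 0 (fully open) to 255 (shut), set as the call begins (left out, the last holds). The fingers move at their own pace and stop on an object; "newtons" is the grip in N (left out, the last holds). Time passes only in rows, so rows that repeat a pose let the fingers close. It gives the time, the measured TCP pose, the force, the opening and the grip force at its end, in the units of the state.
- get_state(): the state, without advancing time (a new reading comes with each control period).
- get_image(name): name is "side" or "top" or "wrist"; returns the picture (480x640x3 uint8, red, green, blue); there is no depth.
- calibration(name): a dict with "fx", "fy", "cx", "cy" (pixels), "xyz" and "rotation" of the camera in the world. Camera axes: x right, y up, looking along -z (the intrinsics and any distortion apply to the point x, -y, -z); pixel columns grow to the right and rows downward; lengths in m; the calibration is good to about 2 mm. A picture is of the moment at which its call begins: read the wrist's pose just before it. calibration takes no time and is no camera call; for the wrist camera it gives the pose at the moment of the call.
- sign_off(): hands the job in; it is judged then, once.
The state is a dict: "clock": time; "qpos": joint angles; "qd": joint speeds; "effort": joint torques, N m; "position": TCP position; "ee_rot": TCP orientation; "contact_force": force on the tool from outside, world axes, zero at the start; "moment": the same for the moment, N m; "width": finger opening in m; "gripper_force": force on a finger pad.
Only numpy, scipy, OpenCV 4.12 (cv2) and the standard library are available. Lean on these libraries where they do the work, as an engineer would, in place of code of your own. Each camera call takes 0.05 s, during which the arm holds its last target. There are 200 camera calls.

TASK

Lift the green switch panel off the slack bench clamp with its three loose fittings still in it, tip all three off its open end into the blue parts bin, then hold the empty panel up to the inspection camera: middle of its underside at the camera's focus point, underside square to the lens, tall flange end up and level across. Finish while still holding it there, still and clear of everything else; leave the compass bowl, screwdriver and tin where they are.

Things in the scene. Friction and masses are not known exactly. Their poses are not given: they have to be found in the camera images.
- panel: Loose green enamelled aluminium switch panel, about 0.17 kg: a shallow pan 120 x 120 mm, flat 4 mm floor. Origin: centre of its underside; z up out of the pan. -x end fully open, no lip. Side walls (+y, -y) 4 mm thick, 28 mm high over the underside; +x end wall 8 mm thick, 28 mm high, with the tall flange on it. Dark discs and rivets are flush. Starts level on the clamp bed, just lifts off.
- flange (a point): Middle of the top edge of the panel's tall upright flange, the place to grip: a flat plate 8 mm thick along panel x (x = +52 to +60 mm), 70 mm wide along y, top 48 mm above the underside. Point at (56, 0, 48) mm in the panel's frame, same axes. The floor within 30 mm inside the flange is free of parts at the start.
- lip (a point): Middle of the panel's open end, on the floor's upper edge: (-60, 0, 4) mm in the panel's frame, same axes. Fittings slide off here when this end is tipped down; they begin to slide at 18 to 27 degrees.
- clamp: Dark grey cast aluminium bench clamp, fixed, jaws slack. Base 130 x 170 x 12 mm, origin at its underside centre, axes as the panel's at the start. Its bed, 80 x 110 mm, carries the panel's underside 40 mm above the bench; jaws beside the panel (+y, -y; 60 mm long, 64 to 79 mm off the centre) rise to 54 mm, a screw with a cross bar sticks out at +y. Nothing stands at the +x (flange) and -x ends.
- toggle: Loose ivory bakelite toggle with a crack: block 24 x 18 x 12 mm with a 12 mm round stub on it, 24 mm high in all, about 22 g. Origin: centre of its underside. Lies in the panel at the start.
- starter: Loose tarnished chrome starter switch: disc of diameter 26 mm, 12 mm high, with a 20 x 7 mm bar on top, 22 mm high in all, about 30 g. Origin: centre of its underside. Lies in the panel at the start.
- jewel: Loose green glass indicator jewel in a brass bezel, diameter 25 mm, 18 mm high, about 22 g. Origin: centre of its underside. Lies in the panel at the start.
- bin: Blue open parts bin, fixed, 160 (x) x 190 (y) x 70 mm high outside, walls and floor 5 mm. Origin: centre of its underside, z up.
- camera: Black inspection camera with a yellow ring on a low steel stand, fixed. Origin: on the bench right under the lens centre; the lens centre is 117 mm above it. The lens looks upward and towards the stand's -x, 40 degrees from straight up. Base plate 100 x 90 mm (x from -15 to +85 mm), everything lower than 135 mm.
- focus (a point): The camera's focus point in the air: 200 mm straight out from the lens, so 129 mm from the camera origin towards the stand's -x and 270 mm above the bench. Its axes are those of a rightly presented panel (panel origin here, panel x, y, z along these): z leans 40 degrees from vertical, away from the camera; x points 40 degrees upward, over the camera; y is level.
- compass: Brass compass bowl, 92 mm diameter, 50 mm high, loose bystander. Origin: centre of its underside.
- screwdriver: Screwdriver, 160 mm long, lying flat, loose bystander. Its length is along its x.
- tin: Small tin, 60 mm diameter, 75 mm high, loose bystander. Origin: centre of its underside.

How it is judged:
On the way, in this order (a step that is already met when the one before it is completed fails the run):
1. the panel is lifted clear of the clamp, at least 25 mm above its bed, with all three fittings still in it (height (world z) of panel above 0.065 m and contact force between panel and clamp below 0.1 N and x of toggle in the frame of panel between -0.06 and 0.06 m and y of toggle in the frame of panel between -0.06 and 0.06 m and z of toggle in the frame of panel between -0.003 and 0.03 m and x of starter in the frame of panel between -0.06 and 0.06 m and y of starter in the frame of panel between -0.06 and 0.06 m and z of starter in the frame of panel between -0.003 and 0.03 m and x of jewel in the frame of panel between -0.06 and 0.06 m and y of jewel in the frame of panel between -0.06 and 0.06 m and z of jewel in the frame of panel between -0.003 and 0.03 m), for 0.1 s.
2. all three fittings are in the bin while the panel is held (x of toggle in the frame of bin between -0.08 and 0.08 m and y of toggle in the frame of bin between -0.095 and 0.095 m and z of each of toggle, starter, jewel in the frame of bin below 0.06 m and x of starter in the frame of bin between -0.08 and 0.08 m and y of starter in the frame of bin between -0.095 and 0.095 m and x of jewel in the frame of bin between -0.08 and 0.08 m and y of jewel in the frame of bin between -0.095 and 0.095 m and contact force between the fingers and panel above 1 N), for 0.2 s.
3. the empty panel is presented at the camera's focus point (distance between panel and focus below 0.02 m and angle between the z axis of panel and the z axis of focus, either way round below 0.17 rad and angle between the x axis of panel and the x axis of focus, either way round below 0.17 rad and angle between panel's own z axis and vertical below 1.3 rad and angle between panel's own x axis and vertical below 1.4 rad and contact force between panel and camera below 0.3 N and linear speed of panel below 0.04 m/s and contact force between the fingers and panel above 1 N), for 0.4 s.
At the end, for the whole second after the job is handed in: The gripper holds the panel still, touching nothing else, its underside centre within 20 mm of the focus point and its x and z axes within 0.17 rad (10 degrees) of the focus axes (flange end up, underside to the lens); all three fittings rest inside the bin (all of step 3 and x of toggle in the frame of bin between -0.08 and 0.08 m and y of toggle in the frame of bin between -0.095 and 0.095 m and z of each of toggle, starter, jewel in the frame of bin below 0.06 m and x of starter in the frame of bin between -0.08 and 0.08 m and y of starter in the frame of bin between -0.095 and 0.095 m and x of jewel in the frame of bin between -0.08 and 0.08 m and y of jewel in the frame of bin between -0.095 and 0.095 m and linear speed of each of toggle, starter, jewel below 0.05 m/s and contact force between panel and clamp below 0.3 N and contact force between panel and bin below 0.3 N); the arm keeps its last pose, push and grip.
It fails at once if the compass is moved more than 25 mm (distance of compass from where it was at the start of the episode above 0.025 m).
It fails at once if the screwdriver is moved more than 25 mm (distance of screwdriver from where it was at the start of the episode above 0.025 m).
It fails at once if the tin is moved more than 25 mm (distance of tin from where it was at the start of the episode above 0.025 m).
It also fails if it takes over 64 s, if anything falls off the work surface, if the arm or the gripper's body presses on something with over 40 N, if the wrist force passes 120 N, or if a joint passes its speed limit or range.

## Working session

There is one attempt and no reset: what is moved stays moved. The work goes in short steps, Python scripts to look and compute and a tool call to move; the robot and the scene stay as the last step left them, time stands still between calls to the robot, and variables do not carry over. Pictures are saved under pics/ and viewed, at most 10 in all, crops included, and the job is handed in when it is done.

Besides the shell and the picture viewer there is one more tool, called after ">>>" as name(argument=value, ...) on one line, values as JSON. apply_moves: Moves the arm, as the interface text tells. Its arguments: {"type":"object","properties":{"steps":{"type":"array","items":{"type":"number"}},"jaw":{"type":"number"},"newtons":{"type":"number"}},"required":["steps"]}

```bash
mkdir -p pics; cat > h.py <<'E'
from rig import *
import numpy as np, cv2
from scipy.spatial.transform import Rotation as R
def snap(n,f):
    c=calibration(n); im=get_image(n); cv2.imwrite(f'pics/{f}.png',im[:,:,::-1]); np.save(f'pics/{f}.npy',im); return im,c
def ray(c,u,v):
    Rm=np.array(c['rotation'],float); Rm=Rm if Rm.shape==(3,3) else R.from_quat(Rm,scalar_first=True).as_matrix()
    uv=np.array([[[u,v]]],float)
    K=np.array([[c['fx'],0,c['cx']],[0,c['fy'],c['cy']],[0,0,1]])
    d=c.get('distortion',c.get('dist'))
    p=cv2.undistortPoints(uv,K,None if d is None else np.array(d,float))[0,0]
    return np.array(c['xyz']),Rm@np.array([p[0],-p[1],-1.])
def onz(c,u,v,z):
    o,d=ray(c,u,v); return o+d*(z-o[2])/d[2]
def px(c,P):
    Rm=np.array(c['rotation'],float); Rm=Rm if Rm.shape==(3,3) else R.from_quat(Rm,scalar_first=True).as_matrix()
    q=Rm.T@(np.array(P)-c['xyz']); return c['cx']-c['fx']*q[0]/q[2], c['cy']+c['fy']*q[1]/q[2]
E
python3 - <<'E'
from h import *
for n in('top','side'):
    im,c=snap(n,n+'0'); print(n,c)
print(get_state())
E
```

```text
top {'fx': 482.9496294327043, 'fy': 482.9496294327043, 'cx': 322.80753958855104, 'cy': 239.9647808880481, 'xyz': array([0.45981218, 0.00451669, 1.13815206]), 'rotation': array([ 0.7159457 ,  0.02599834, -0.03337258, -0.69687309])}
side {'fx': 446.50836588748996, 'fy': 446.50836588748996, 'cx': 318.7617705193958, 'cy': 243.54818686174005, 'xyz': array([0.43769565, 0.59260294, 0.82451462]), 'rotation': array([-0.1133117 , -0.03571198,  0.36033082,  0.92522798])}
{'clock': 0.1, 'qpos': array([-1.25797790e+00,  2.76536345e-01,  1.50599795e+00, -4.40132187e-06,
        1.36067299e+00, -1.20972493e-01]), 'qd': array([-0.00081566, -0.00236882, -0.00303835, -0.00076776,  0.00191403,
        0.00200186]), 'effort': array([ 1.30137669e-03, -4.17698050e+01, -2.46404117e+01, -4.04655202e-04,
        5.79738611e-03,  1.03983263e-05]), 'position': array([ 0.24154704, -0.52130221,  0.230527  ]), 'ee_rot': array([-8.03396223e-04,  9.76569830e-01,  2.15199246e-01, -7.94632102e-05]), 'contact_force': array([ 0.02074878, -0.45553427, -0.1403893 ]), 'moment': array([-0.06284184, -0.00812653,  0.01368147]), 'gripper_force': 0.0, 'width': 0.08548020509892991}
```

View pics/top0.png

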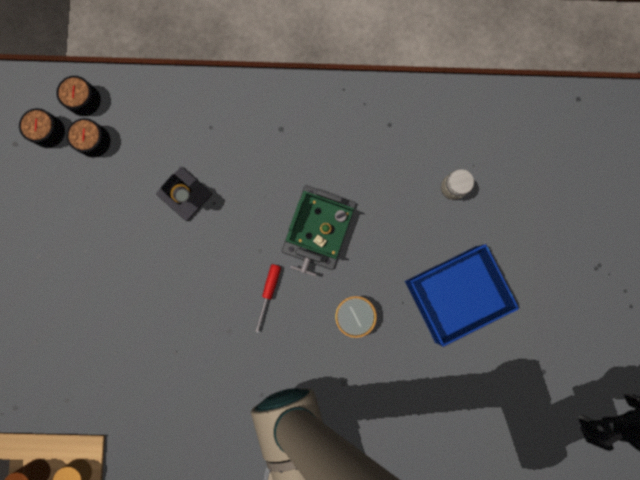

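View pics/side0.png

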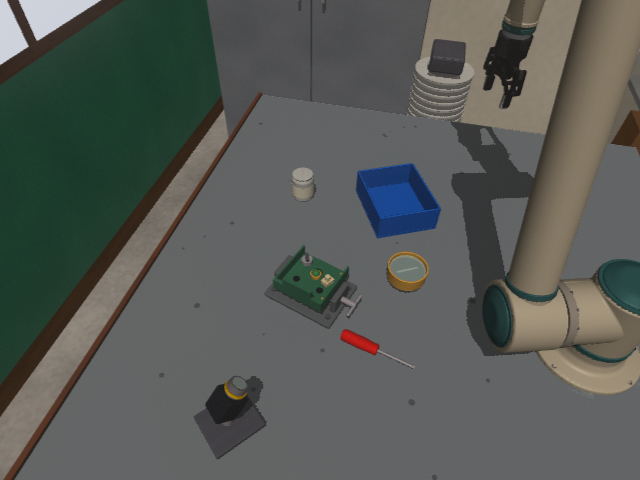

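```bash
python3 - <<'E'
from h import *
t=np.load('pics/top0.npy');s=np.load('pics/side0.npy')
f=lambda im,u,v,w,h,k:cv2.resize(im[v:v+h,u:u+w],(w*k,h*k),interpolation=cv2.INTER_CUBIC)
a=np.hstack([f(t,140,150,100,75,4),f(s,180,360,100,75,4)])
b=np.hstack([f(t,272,178,100,75,4),f(s,262,240,100,75,4)])
o=np.vstack([a,b]); o=cv2.convertScaleAbs(o,alpha=1.6,beta=10); cv2.imwrite('pics/z1.png',o[:,:,::-1])
ct,cs=calibration('top'),calibration('side')
def big(m):
    c=max(cv2.findContours(m.astype(np.uint8),0,2)[0],key=cv2.contourArea); return c
for n,im,c in(('top',t,ct),('side',s,cs)):
    h=cv2.cvtColor(im,cv2.COLOR_RGB2HSV); H,S,V=cv2.split(h)
    g=(H>60)&(H<85)&(S>100)&(V>20)
    if n=='side': g[:, :250]=0; g[:,430:]=0;g[:230]=0
    b=(H>105)&(H<130)&(S>150)
    for nm,m,z in(('panel',g,.068),('bin',b,.07)):
        r=cv2.boxPoints(cv2.minAreaRect(big(m))); print(n,nm,cv2.contourArea(big(m)))
        P=np.array([onz(c,*q,z)[:2] for q in r]); print(P.round(3).tolist(),'c',P.mean(0).round(3),'sides',np.linalg.norm(P[1]-P[0]).round(3),np.linalg.norm(P[2]-P[1]).round(3))
E
```

```text
top panel 2635.0
[[0.547, 0.078], [0.661, 0.04], [0.623, -0.071], [0.51, -0.033]] c [0.585 0.003] sides 0.12 0.118
top bin 6452.0
[[0.464, -0.19], [0.556, -0.368], [0.411, -0.441], [0.32, -0.264]] c [ 0.438 -0.316] sides 0.201 0.163
side panel 1555.5
[[0.657, 0.065], [0.659, -0.06], [0.511, -0.028], [0.522, 0.09]] c [0.587 0.017] sides 0.125 0.151
side bin 4405.0
[[0.562, -0.359], [0.36, -0.473], [0.315, -0.209], [0.49, -0.119]] c [ 0.431 -0.29 ] sides 0.232 0.268
```

View pics/z1.png

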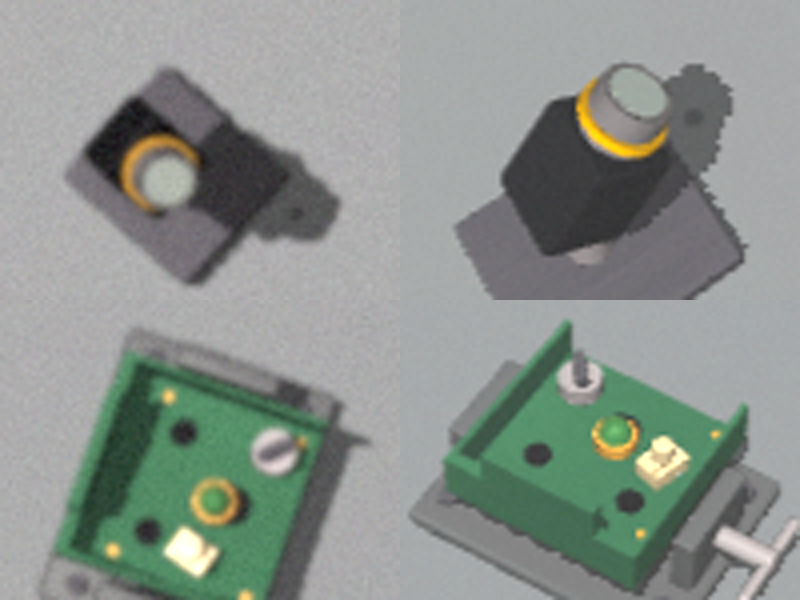

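```bash
python3 - <<'E'
from h import *
ct,cs=calibration('top'),calibration('side')
T=lambda u,v:(140+u/4-.4,150+v/4-.4)
C=np.array([onz(ct,*T(*p),.008)[:2] for p in((165,68),(65,175),(190,285))])
print('base',C.round(3).tolist(),np.linalg.norm(C[1]-C[0]),np.linalg.norm(C[2]-C[1]))
e=C[1]-C[2]; print('ang',np.degrees(np.arctan2(e[1],e[0])), 'perp', np.degrees(np.arctan2(*(C[1]-C[0])[::-1]))-90); bc=(C[0]+C[2])/2; print('bc',bc)
for p in((458,228),(743,255)): print('side base',onz(cs,180+(p[0]-400)/4,360+p[1]/4,.008).round(3))
def tri(a,b):
    A=[];B=[]
    for o,d in(a,b):
        d=d/np.linalg.norm(d);M=np.eye(3)-np.outer(d,d);A.append(M);B.append(M@o)
    return np.linalg.lstsq(np.vstack(A),np.hstack(B),rcond=None)[0]
L=tri(ray(ct,*T(167,180)),ray(cs,239.5,383)); print('lens',L)
for p in((168,68),(65,175)): pass
# panel from top crop: corners rim; flange
P=lambda u,v:(272+u/4-.4,178+(v-300)/4-.4)
for n,p,z in(('fl corner A',(127,353),.068),('fl corner B',(62,552),.068),('open A',(327,428),.068)):
    print(n,onz(ct,*P(*p),z).round(4))
t=np.load('pics/top0.npy');s=np.load('pics/side0.npy')
# bystanders
for n,uv,z in(('tin',(459,182),.075),('compass',(355,317),.05),('sd tip',(259,330),.01),('sd butt',(275,266),.015)): print(n,onz(ct,*uv,z).round(3))
E
```

```text
base [[0.72, 0.335], [0.655, 0.391], [0.591, 0.314]] 0.0860338941835774 0.09936308458914418
ang 50.518728765671206 perp 49.863356109661
bc [0.6558627  0.32442858]
side base [0.72  0.336 0.008]
side base [0.59  0.316 0.008]
lens [0.63420648 0.2992692  0.11562541]
fl corner A [0.6593 0.0411 0.068 ]
fl corner B [0.5465 0.0738 0.068 ]
open A [ 0.6201 -0.072   0.068 ]
tin [ 0.688 -0.307  0.075]
compass [ 0.381 -0.082  0.05 ]
sd tip [0.343 0.135 0.01 ]
sd butt [0.491 0.103 0.015]
```

>>> apply_moves(steps=[36,57.2,0,46,36,57.2,0,46,36,57.2,0,46,36,57.2,0,46,36,57.2,0,46,36,57.2,0,46,36,57.2,0,46,36,57.2,0,46], jaw=0, newtons=120)

```text
clock: 0.77
position: [0.4196, -0.2376, 0.2311]
ee_rot: [-0.0, 0.814, 0.58, -0.0]
contact_force: [0.8, -1.0, -0.9]
width: 0.085
gripper_force: 0.0
```

>>> apply_moves(steps=[18.1,28.9,0,0,18.1,28.9,0,0,18.1,28.9,0,0,18.1,28.9,0,0,18.1,28.9,0,0,18.1,28.9,0,0,18.1,28.9,0,0,18.1,28.9,0,0])

```text
clock: 1.43
position: [0.5966, 0.0449, 0.2309]
ee_rot: [-0.0, 0.815, 0.58, -0.0]
contact_force: [0.9, -0.9, -0.4]
width: 0.0853
gripper_force: 0.0
```

>>> apply_moves(steps=[0.2,0.2,-3,0,0.2,0.2,-5,0,0.2,0.2,-5,0])

```text
clock: 1.68
position: [0.5951, 0.0461, 0.1762]
ee_rot: [-0.003, 0.814, 0.58, -0.004]
contact_force: [-1.1, -0.5, -0.3]
width: 0.0854
gripper_force: 0.0
```

```bash
python3 - <<'E'
from h import *
s=get_state(); print(s['position'],s['ee_rot'])
im,c=snap('wrist','w1'); print(c)
# predicted pixels: panel guess
a=np.radians(71); X=np.array([np.cos(a),np.sin(a),0]);Y=np.array([-X[1],X[0],0]);o=np.array([.585,.003,.04])
o2=im.copy()
for p in((56,35,48),(56,-35,48),(60,60,28),(60,-60,28),(-60,60,28),(-60,-60,28)):
    u=px(c,o+(X*p[0]+Y*p[1])/1e3+[0,0,p[2]/1e3]); print(p,np.round(u)); cv2.circle(o2,tuple(int(k) for k in u),4,(255,0,0),1)
cv2.imwrite('pics/w1m.png',o2[:,:,::-1])
E
```

```text
[0.59510384 0.04605588 0.17624734] [-0.00304647  0.81426346  0.58047319 -0.00407716]
{'fx': 351.7530571212574, 'fy': 351.7530571212574, 'cx': 322.2608799132667, 'cy': 244.10364988267034, 'xyz': array([0.62008005, 0.11964998, 0.31774812]), 'rotation': array([ 0.97455703, -0.15223283,  0.02954456, -0.16183596])}
(56, 35, 48) [281. 232.]
(56, -35, 48) [384. 233.]
(60, 60, 28) [249. 220.]
(60, -60, 28) [414. 220.]
(-60, 60, 28) [258. 359.]
(-60, -60, 28) [402. 360.]
```

View pics/w1m.png

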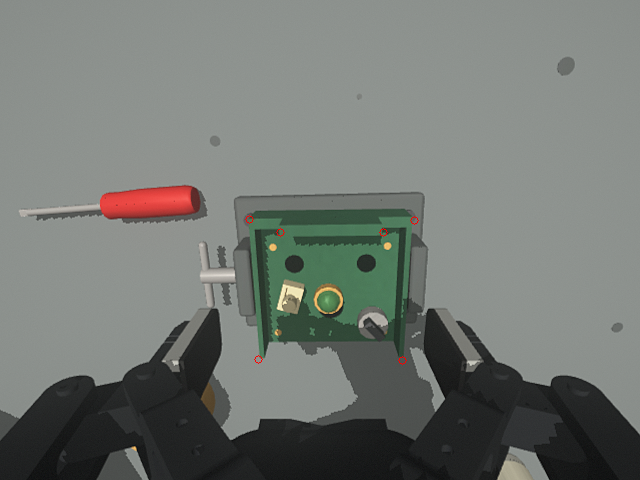

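```bash
python3 - <<'E'
from h import *
s=get_state(); print(s['position'])
im,c=snap('wrist','w2'); 
o=cv2.resize(im[190:370,230:430],None,fx=3.3,fy=3.3,interpolation=cv2.INTER_CUBIC); o=cv2.convertScaleAbs(o,alpha=2.2)
for k in range(190,370,20): cv2.putText(o,str(k),(0,int((k-190)*3.3)+4),0,.4,(255,0,0))
for k in range(230,430,20): cv2.putText(o,str(k),(int((k-230)*3.3)-8,10),0,.4,(255,0,0))
cv2.imwrite('pics/w2c.png',o[:,:,::-1])
a=np.radians(71); X=np.array([np.cos(a),np.sin(a),0]);Y=np.array([-X[1],X[0],0]);q=np.array([.585,.003,.04])
for p in((52,35,48),(60,35,48),(52,-35,48),(60,-35,48),(60,60,28),(60,-60,28),(-60,60,28),(-60,-60,28)): print(p,np.round(px(c,q+(X*p[0]+Y*p[1])/1e3+[0,0,p[2]/1e3])))
E
```

```text
[0.59619795 0.04537371 0.17858447]
(52, 35, 48) [279. 237.]
(60, 35, 48) [278. 226.]
(52, -35, 48) [380. 237.]
(60, -35, 48) [381. 226.]
(60, 60, 28) [248. 219.]
(60, -60, 28) [411. 219.]
(-60, 60, 28) [257. 358.]
(-60, -60, 28) [400. 358.]
```

View pics/w2c.png

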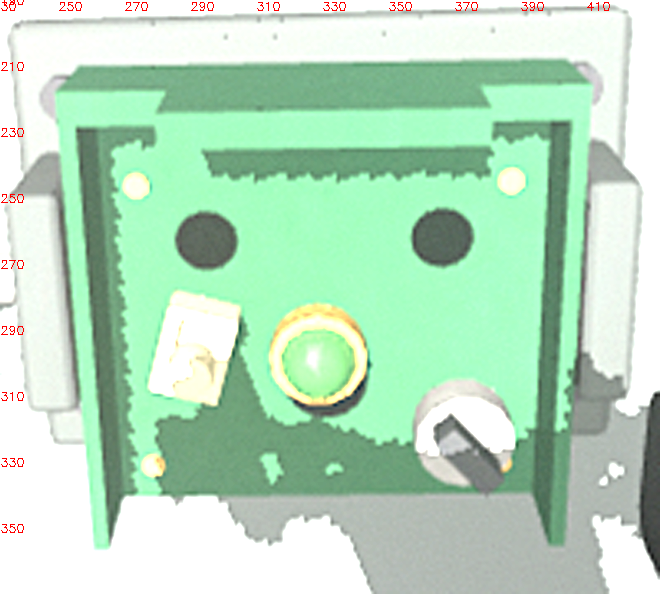

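>>> apply_moves(steps=[0.2,0.7,0,1,0.2,0.7,-4,1,0.2,0.7,-8,1,0.2,0.7,-9,1,0.2,0.7,-9,1])

```text
clock: 2.2
position: [0.5983, 0.0517, 0.0895]
ee_rot: [-0.002, 0.81, 0.587, -0.002]
contact_force: [0.6, -0.2, 0.5]
width: 0.0855
gripper_force: 0.0
```

```bash
python3 - <<'E'
from h import *
s=get_state(); print(s['position'],s['contact_force'])
im,c=snap('wrist','w3'); s=get_state(); print(s['position'],s['contact_force'])
o=cv2.convertScaleAbs(im,alpha=2); 
a=np.radians(72); X=np.array([np.cos(a),np.sin(a),0]);Y=np.array([-X[1],X[0],0]);q=np.array([.585,.005,.04])
for p in((52,35,48),(60,35,48),(52,-35,48),(60,-35,48),(60,60,28),(60,-60,28)):
    u=px(c,q+(X*p[0]+Y*p[1])/1e3+[0,0,p[2]/1e3]); cv2.circle(o,tuple(int(round(k)) for k in u),3,(255,0,0),1)
cv2.imwrite('pics/w3m.png',o[:,:,::-1])
E
```

```text
[0.59833885 0.05168327 0.0895484 ] [ 0.63342083 -0.21907114  0.54508266]
[0.60030592 0.05164444 0.09177176] [ 0.9713138  -0.56861463  0.51542764]
```

View pics/w3m.png

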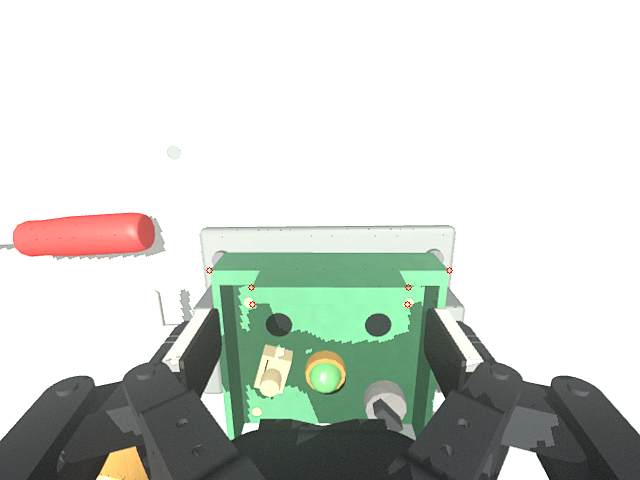

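>>> apply_moves(steps=[0.1,0.1,-1,0,0.1,0.1,-2,0,0.1,0.1,-2.7,0,0.1,0.1,-2.9,0,0.1,0.1,-3.1,0,0.1,0.1,-3.1,0,0.1,0.1,-3.1,0])

```text
clock: 2.83
position: [0.6014, 0.0528, 0.0605]
ee_rot: [0.0, 0.81, 0.587, 0.0]
contact_force: [0.4, -1.0, 0.7]
width: 0.085
gripper_force: 0.0
```

>>> apply_moves(steps=[0,0,0,0,0,0,0,0,0,0,0,0,0,0,0,0,0,0,0,0,0,0,0,0], jaw=255, newtons=120)

```text
clock: 3.33
position: [0.6018, 0.0531, 0.062]
ee_rot: [0.0, 0.81, 0.587, 0.001]
contact_force: [-0.8, 0.4, 7.2]
width: 0.0668
gripper_force: 131.1
```

```bash
python3 - <<'E'
from h import *
s=get_state(); print(s['position'],s['contact_force'],s['width'],s['gripper_force'])
im,c=snap('side','s2')
o=cv2.resize(im[200:350,240:440],None,fx=4,fy=4,interpolation=cv2.INTER_CUBIC); o=cv2.convertScaleAbs(o,alpha=1.8)
cv2.imwrite('pics/s2c.png',o[:,:,::-1])
E
```

```text
[0.60176214 0.0530964  0.06198974] [-0.77602735  0.38293734  7.195486  ] 0.06678327368249437 131.08288764953613
```

View pics/s2c.png

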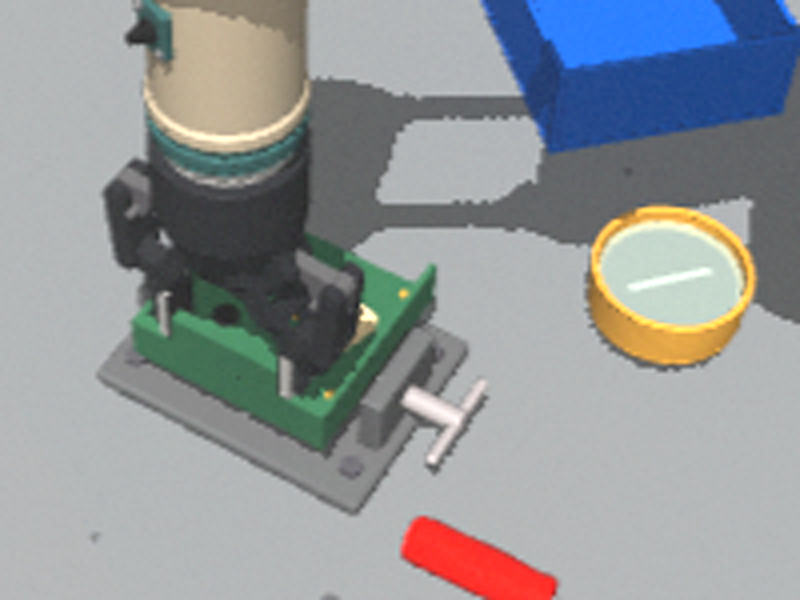

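>>> apply_moves(steps=[0,0,0,0,0,0,0,0,0,0,0,0,-0.05,-0.2,0.3,0,-0.05,-0.2,0.3,0,-0.05,-0.2,0.3,0], jaw=0)

```text
clock: 3.88
position: [0.6008, 0.0507, 0.0635]
ee_rot: [0.0, 0.81, 0.587, 0.0]
contact_force: [0.5, 0.6, 0.5]
width: 0.0856
gripper_force: 0.0
```

>>> apply_moves(steps=[0,0,0,0,0,0,0,0,0,0,0,0,0,0,0,0,0,0,0,0,0,0,0,0], jaw=255, newtons=120)

```text
clock: 4.38
position: [0.6009, 0.0511, 0.0647]
ee_rot: [0.0, 0.81, 0.587, 0.001]
contact_force: [-1.4, 1.3, 6.3]
width: 0.0656
gripper_force: 130.4
```

>>> apply_moves(steps=[0,0,0.2,0,0,0,0.5,0,0,0,0.9,0,0,0,1.4,0,0,0,2,0,0,0,2,0])

```text
clock: 4.88
position: [0.6016, 0.0508, 0.0846]
ee_rot: [0.001, 0.81, 0.587, 0.001]
contact_force: [-0.4, -0.4, -2.9]
width: 0.0654
gripper_force: 132.9
```

```bash
python3 - <<'E'
from h import *
s=get_state(); print(s['position'],s['contact_force'],s['moment'],s['width'],s['gripper_force'])
im,c=snap('side','s3')
o=cv2.resize(im[200:350,240:440],None,fx=4,fy=4,interpolation=cv2.INTER_CUBIC); o=cv2.convertScaleAbs(o,alpha=1.8)
cv2.imwrite('pics/s3c.png',o[:,:,::-1])
E
```

```text
[0.60159317 0.05082513 0.08460933] [-0.43806328 -0.35352598 -2.94116559] [ 0.12780058 -0.05050115 -0.05985592] 0.06542699433514931 132.9119110107422
```

View pics/s3c.png

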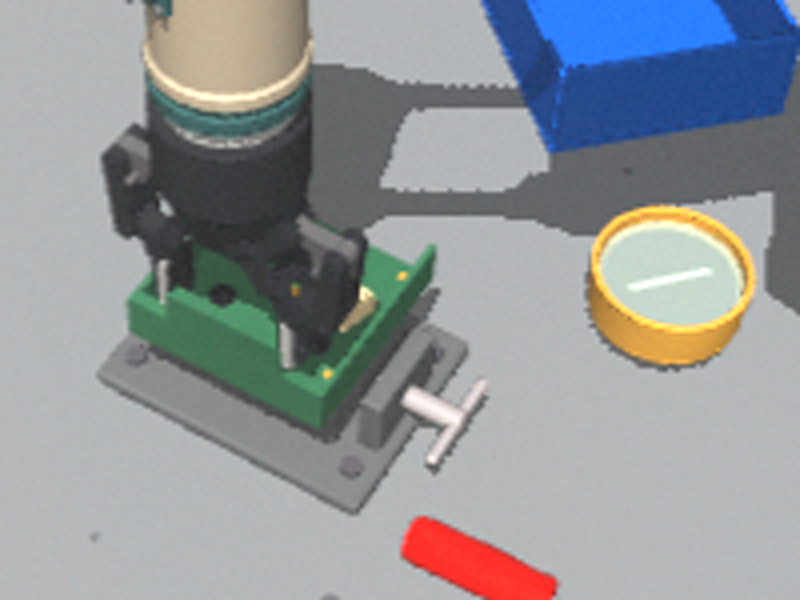

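>>> apply_moves(steps=[0,0,0.8,0,-0.3,-1,2,-2,-0.9,-2.9,3.5,-5,-1.8,-5.7,5,-8,-2.7,-8.6,6.5,-11,-3.6,-11.5,7.5,-15,-4.5,-14.3,8,-19,-5.3,-17.2,8,-23])

```text
clock: 5.6
position: [0.5476, -0.1233, 0.1662]
ee_rot: [0.002, 0.911, 0.411, 0.001]
contact_force: [0.7, -0.2, -1.7]
width: 0.0657
gripper_force: 133.1
```

>>> apply_moves(steps=[-0.9,-2.9,0,-3,-1.8,-5.7,0,-6,-2.7,-8.6,0,-10,-3.5,-11.4,0,-14,-4.2,-13.6,0,-17,-4.8,-15.4,0,-20,-5.2,-16.5,0,-22,-5.3,-16.9,0,-22])

```text
clock: 6.27
position: [0.4937, -0.2923, 0.1641]
ee_rot: [0.001, 0.973, 0.23, 0.0]
contact_force: [0.3, 0.1, -2.3]
width: 0.0659
gripper_force: 133.1
```

```bash
cat > g.py <<'E'
from h import *
def look(tag):
    s=get_state(); print(s['clock'],s['position'].round(4),s['contact_force'].round(2),s['moment'].round(3),s['width'].round(4),s['gripper_force'])
    for n in('top','side'):
        im,c=snap(n,tag+n); H,S,V=cv2.split(cv2.cvtColor(im,cv2.COLOR_RGB2HSV))
        g=((H>55)&(H<88)&(S>90)&(V>20)).astype(np.uint8)
        if n=='side': g[:,:225]=0; g[:,440:]=0
        k=max(cv2.findContours(g,0,2)[0],key=cv2.contourArea)
        print(n,cv2.contourArea(k),cv2.boundingRect(k),cv2.approxPolyDP(k,3,True)[:,0].tolist())
E
python3 -c "
from g import *
look('a')"
```

```text
Traceback (most recent call last):
  File "g.py", line 3, in look
    s=get_state(); print(s['clock'],s['position'].round(4),s['contact_force'].round(2),s['moment'].round(3),s['width'].round(4),s['gripper_force'])
                                                                                                            ^^^^^^^^^^^^^^^^
AttributeError: 'float' object has no attribute 'round'
```

```bash
sed -i "s/s\['width'\].round(4)/s['width']/" g.py; python3 -c "
from g import *
look('a')"
```

```text
6.2667 [ 0.4937 -0.2923  0.1641] [ 0.31  0.13 -2.27] [ 0.055 -0.094  0.029] 0.06589251495165735 133.10794115066528
top 540.0 (436, 269, 46, 55) [[436, 275], [458, 322], [465, 314], [477, 322], [466, 315], [472, 303], [468, 298], [469, 306], [458, 310], [454, 296], [467, 295], [472, 288], [481, 286], [461, 282], [456, 293], [443, 287], [441, 278], [448, 269]]
side 1151.5 (367, 144, 63, 42) [[429, 171], [422, 172], [411, 155], [407, 160], [398, 157], [401, 149], [410, 147], [408, 144], [399, 144], [396, 159], [391, 160], [387, 171], [378, 168], [379, 153], [367, 148], [368, 160], [374, 164], [371, 166], [380, 185], [426, 180]]
```

>>> apply_moves(steps=[0,0,0,0,0,0,0,0,0,0,0,0,0,0,0,0], newtons=20)

```text
clock: 6.7
position: [0.495, -0.2893, 0.1634]
ee_rot: [-0.0, 0.973, 0.233, 0.0]
contact_force: [-0.4, -0.3, -2.8]
width: 0.0656
gripper_force: 133.1
```

```bash
python3 -c "
from g import *
look('b')"
```

```text
6.7 [ 0.495  -0.2893  0.1634] [-0.39 -0.31 -2.8 ] [ 0.018 -0.059 -0.032] 0.06557127363598798 133.0977988243103
top 721.0 (434, 269, 47, 54) [[445, 269], [434, 276], [457, 322], [470, 302], [466, 292], [480, 285], [459, 282], [456, 292], [443, 288], [440, 276]]
side 1118.0 (367, 145, 62, 42) [[428, 172], [422, 172], [411, 156], [406, 161], [398, 158], [402, 147], [409, 147], [399, 145], [390, 169], [379, 172], [379, 154], [373, 148], [370, 154], [367, 148], [370, 165], [371, 160], [374, 163], [371, 168], [380, 186], [423, 181]]
```

>>> apply_moves(steps=[0,0,0,0,0,0,0,0,0,0,0,0], jaw=255, newtons=20)

```text
clock: 7.05
position: [0.4947, -0.2901, 0.1633]
ee_rot: [0.0, 0.973, 0.232, -0.0]
contact_force: [0.0, 0.3, -2.8]
width: 0.0656
gripper_force: 133.1
```

>>> apply_moves(steps=[0,0,0,0,0,0,0,0], jaw=58, newtons=20)

```text
clock: 7.22
position: [0.4947, -0.2902, 0.1633]
ee_rot: [0.0, 0.973, 0.232, 0.0]
contact_force: [0.4, 0.8, -2.8]
width: 0.0654
gripper_force: 133.1
```

>>> apply_moves(steps=[0,0,0,0,0,0,0,0], jaw=54)

```text
clock: 7.38
position: [0.4946, -0.2902, 0.1633]
ee_rot: [0.0, 0.973, 0.232, -0.0]
contact_force: [-0.1, -0.3, -2.1]
width: 0.0671
gripper_force: 76.3
```

>>> apply_moves(steps=[0,0,0,0,0,0,0,0], jaw=51)

```text
clock: 7.55
position: [0.4946, -0.2902, 0.1633]
ee_rot: [0.0, 0.973, 0.232, -0.0]
contact_force: [-0.2, 0.4, -2.5]
width: 0.0688
gripper_force: 47.7
```

>>> apply_moves(steps=[0,0,0,0,0,0,0,0], jaw=49)

```text
clock: 7.72
position: [0.4946, -0.2902, 0.1633]
ee_rot: [0.0, 0.973, 0.232, -0.0]
contact_force: [-0.8, 0.2, -1.9]
width: 0.0691
gripper_force: 28.7
```

```bash
python3 -c "
from g import *
look('c')"
```

```text
7.7167 [ 0.4946 -0.2902  0.1633] [-0.76  0.16 -1.87] [ 0.044 -0.077 -0.007] 0.06905556486661246 28.69185894727707
top 504.0 (435, 269, 46, 54) [[446, 269], [435, 277], [458, 322], [470, 301], [467, 297], [468, 306], [456, 309], [453, 296], [466, 294], [480, 285], [459, 282], [457, 292], [445, 288], [440, 275]]
side 1089.0 (367, 144, 62, 43) [[410, 144], [399, 144], [396, 159], [387, 172], [378, 169], [380, 154], [373, 147], [371, 152], [367, 148], [367, 158], [369, 154], [377, 159], [368, 161], [371, 166], [377, 165], [372, 170], [381, 186], [427, 179], [428, 171], [422, 172], [412, 156], [407, 160], [398, 157], [398, 152]]
```

>>> apply_moves(steps=[0,0,0,0,0,0,0,0], jaw=48)

```text
clock: 7.98
position: [0.4947, -0.2902, 0.1633]
ee_rot: [0.0, 0.973, 0.232, 0.0]
contact_force: [1.0, -1.1, -2.4]
width: 0.0695
gripper_force: 19.2
```

```bash
python3 -c "
from g import *
look('d')"
```

```text
7.9833 [ 0.4947 -0.2902  0.1633] [ 0.99 -1.07 -2.41] [ 0.085 -0.103  0.016] 0.06951266308730948 19.151853024959564
top 517.5 (435, 266, 46, 56) [[453, 266], [435, 277], [459, 321], [464, 319], [464, 313], [468, 318], [465, 311], [470, 301], [467, 297], [468, 306], [457, 309], [453, 295], [467, 294], [480, 285], [473, 281], [460, 283], [457, 292], [445, 288], [440, 276]]
side 1125.0 (367, 144, 63, 43) [[410, 144], [399, 144], [396, 159], [391, 161], [386, 174], [378, 169], [380, 152], [367, 148], [367, 159], [373, 162], [370, 165], [381, 186], [427, 179], [429, 172], [422, 172], [411, 155], [407, 160], [398, 157], [398, 152]]
```

>>> apply_moves(steps=[0,0,0,0,0,0,0,0], jaw=47.4)

```text
clock: 8.25
position: [0.4946, -0.2902, 0.1633]
ee_rot: [0.0, 0.973, 0.232, -0.0]
contact_force: [-0.7, 0.8, -1.9]
width: 0.0694
gripper_force: 13.3
```

```bash
python3 -c "
from g import *
look('e')"
```

```text
8.25 [ 0.4946 -0.2902  0.1633] [-0.72  0.79 -1.93] [ 0.057 -0.101  0.003] 0.06942726828772555 13.328178226947784
top 570.0 (433, 258, 48, 67) [[466, 258], [433, 274], [457, 324], [459, 317], [467, 315], [470, 301], [466, 297], [467, 304], [456, 308], [452, 293], [465, 293], [470, 286], [480, 286], [472, 281], [462, 286], [459, 283], [454, 291], [441, 285], [440, 276]]
side 1104.5 (364, 148, 63, 39) [[366, 148], [364, 157], [378, 186], [423, 184], [426, 177], [418, 176], [407, 160], [403, 165], [391, 161], [390, 170], [380, 172], [380, 152]]
```

>>> apply_moves(steps=[0,0,0,0,0,0,0,0,0,0,0,0])

```text
clock: 8.6
position: [0.4947, -0.2902, 0.1633]
ee_rot: [0.0, 0.973, 0.232, 0.0]
contact_force: [-0.6, 0.9, -1.8]
width: 0.0697
gripper_force: 12.4
```

```bash
python3 -c "
from g import *
look('f')"
```

```text
8.6 [ 0.4947 -0.2902  0.1633] [-0.55  0.94 -1.8 ] [-0.004  0.005 -0.009] 0.06969615834388058 12.383759915828705
top 803.5 (431, 244, 52, 73) [[480, 244], [431, 268], [451, 316], [448, 307], [456, 309], [470, 302], [478, 290], [477, 284], [472, 288], [465, 285], [470, 293], [460, 290], [458, 299], [449, 300], [437, 277], [464, 262]]
side 895.5 (360, 148, 59, 47) [[364, 148], [360, 156], [374, 185], [415, 192], [418, 186], [407, 184], [399, 170], [391, 172], [400, 174], [401, 182], [388, 178], [387, 171], [381, 173], [380, 155], [373, 148]]
```

```bash
python3 - <<'E'
from h import *
t,_=snap('top','g');s,_=snap('side','gs')
a=cv2.resize(t[220:360,395:535],(400,400),interpolation=cv2.INTER_CUBIC);b=cv2.resize(s[110:250,320:460],(400,400),interpolation=cv2.INTER_CUBIC)
o=cv2.convertScaleAbs(np.hstack([a,b]),alpha=1.8); cv2.imwrite('pics/gc.png',o[:,:,::-1])
E
```

```text
(no output)
```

View pics/gc.png

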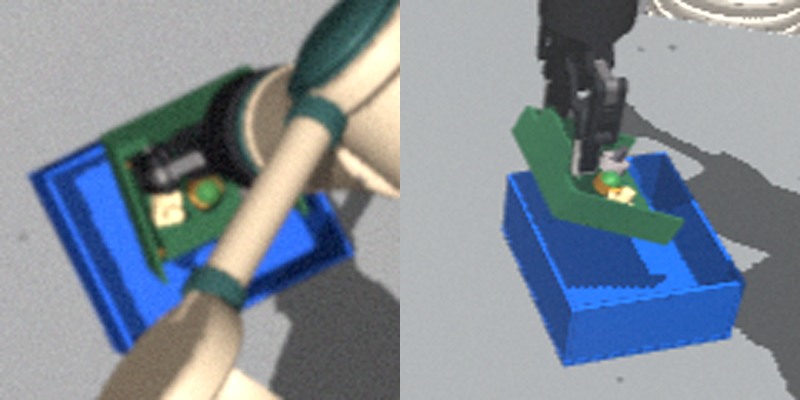

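```bash
cat >> g.py <<'E'
def frame(s,th,d=7,dz=15):
    q=R.from_quat(s['ee_rot'],scalar_first=True).as_matrix(); y=q[:,1]
    X=np.cross([0,0,1],y); X=np.array([-X[1]*0+X[0],X[1],0]); X/=np.linalg.norm(X)
    return X
def pts(s,yaw,th,P,d=.007,dz=.015,pv=(56,0,39.5)):
    a=np.radians(yaw);t=np.radians(th);h=np.array([np.cos(a),np.sin(a),0]);y=np.array([-h[1],h[0],0]);k=np.array([0,0,1.])
    piv=s['position']+d*h+dz*k; x=np.cos(t)*h+np.sin(t)*k; z=-np.sin(t)*h+np.cos(t)*k
    return [piv+((p[0]-pv[0])*x+(p[1]-pv[1])*y+(p[2]-pv[2])*z)/1e3 for p in P]
E
python3 - <<'E'
from g import *
s=get_state(); yaw=27.0; c=calibration('side')
P=[(-60,60,0),(-60,60,28),(60,60,0),(60,-60,0),(60,-60,28)]
for th in(-10,0,10,20,30,40): print(th,[np.round(px(c,p)).astype(int).tolist() for p in pts(s,yaw,th,P)])
im=np.load('pics/gs.npy');print('f: lip (415,192),(418,186); fl (374,185); far (360,156),(364,148)')
E
```

```text
-10 [[431, 173], [432, 164], [383, 187], [368, 157], [367, 148]]
0 [[427, 180], [430, 171], [380, 187], [365, 157], [366, 148]]
10 [[423, 187], [427, 178], [377, 187], [362, 157], [365, 147]]
20 [[417, 193], [422, 184], [375, 187], [360, 156], [365, 147]]
30 [[410, 199], [417, 190], [373, 186], [358, 155], [364, 147]]
40 [[403, 203], [411, 196], [371, 185], [356, 154], [364, 146]]
f: lip (415,192),(418,186); fl (374,185); far (360,156),(364,148)
```

>>> apply_moves(steps=[0,0,0,0,0,0,0,0,0,0,0,0])

```text
clock: 9.05
position: [0.4947, -0.2902, 0.1633]
ee_rot: [0.0, 0.973, 0.232, 0.0]
contact_force: [0.2, 0.8, -2.4]
width: 0.0694
gripper_force: 12.4
```

```bash
python3 -c "
from g import *
look('h')"
```

```text
9.05 [ 0.4947 -0.2902  0.1633] [ 0.18  0.84 -2.42] [ 0.045 -0.019  0.016] 0.06944075286387241 12.396769523620605
top 774.5 (431, 245, 49, 72) [[479, 245], [431, 268], [451, 316], [449, 306], [453, 305], [453, 310], [470, 302], [478, 284], [473, 289], [465, 287], [468, 295], [460, 291], [458, 300], [449, 301], [446, 287], [437, 277], [464, 262]]
side 867.0 (360, 147, 59, 48) [[364, 148], [360, 156], [374, 185], [415, 192], [418, 186], [407, 184], [403, 178], [401, 183], [388, 177], [388, 171], [380, 172], [380, 153], [372, 147]]
```

>>> apply_moves(steps=[0,0,0,0,0,0,0,0,0,0,0,0], jaw=47)

```text
clock: 9.4
position: [0.4947, -0.2902, 0.1634]
ee_rot: [0.0, 0.973, 0.232, 0.0]
contact_force: [-0.1, 0.3, -1.5]
width: 0.0696
gripper_force: 8.2
```

```bash
python3 -c "
from g import *
look('i')"
```

```text
9.4 [ 0.4947 -0.2902  0.1634] [-0.07  0.34 -1.51] [ 0.053 -0.003  0.   ] 0.06961357077302067 8.166798949241638
top 822.0 (430, 239, 55, 66) [[481, 240], [430, 263], [442, 304], [441, 294], [455, 291], [460, 283], [455, 289], [445, 288], [441, 272], [466, 262], [468, 254], [484, 244]]
side 891.5 (356, 147, 51, 57) [[356, 152], [372, 185], [398, 203], [406, 197], [380, 176], [379, 158], [373, 148], [362, 147]]
```

>>> apply_moves(steps=[0,0,0,0,0,0,0,0,0,0,0,0,0,0,0,0], jaw=255, newtons=120)

```text
clock: 9.83
position: [0.4947, -0.2902, 0.1634]
ee_rot: [0.0, 0.973, 0.232, 0.0]
contact_force: [-0.4, 0.9, -1.6]
width: 0.0647
gripper_force: 132.1
```

```bash
cat >> g.py <<'E'
def fit(tag,d=.007,dz=.015):
    s=get_state(); c=calibration('side'); look(tag)
    q=R.from_quat(s['ee_rot'],scalar_first=True).as_matrix(); y=q[:,1]; y=y if y[0]<0 else -y
    yaw=np.degrees(np.arctan2(y[1],y[0]))-90; print('yaw',yaw)
    P=[(-60,60,0),(-60,60,28),(60,60,0),(60,-60,0),(60,-60,28)]
    for th in range(30,65,5): print(th,[np.round(px(c,p)).astype(int).tolist() for p in pts(s,yaw,th,P,d,dz)])
E
python3 - <<'E'
from g import *
fit('j')
im=np.load('pics/jtop.npy'); 
E
```

```text
9.8333 [ 0.4947 -0.2902  0.1634] [-0.37  0.87 -1.56] [-0.051 -0.022  0.018] 0.0646521041917157 132.11491584777832
top 908.5 (429, 239, 56, 66) [[480, 239], [429, 264], [442, 304], [441, 292], [445, 296], [472, 282], [459, 283], [451, 289], [439, 279], [441, 271], [465, 262], [472, 249], [484, 244]]
side 905.0 (356, 147, 51, 57) [[363, 147], [356, 154], [369, 183], [400, 203], [406, 197], [381, 176], [390, 168], [380, 174], [374, 149]]
yaw 26.8524278390324
30 [[410, 199], [417, 190], [373, 186], [358, 155], [364, 147]]
35 [[406, 201], [414, 193], [372, 185], [357, 155], [364, 146]]
40 [[403, 203], [411, 196], [371, 185], [356, 154], [364, 146]]
45 [[399, 205], [408, 198], [370, 184], [355, 153], [364, 146]]
50 [[395, 207], [404, 201], [369, 183], [355, 153], [363, 146]]
55 [[391, 209], [401, 203], [369, 182], [354, 152], [363, 145]]
60 [[387, 210], [397, 205], [368, 181], [353, 151], [363, 145]]
```

>>> apply_moves(steps=[0,0,1.5,0,0,0,4,0,0,0,7,0,0,0.7,10,0,0.2,2.5,13,3,0.6,5,15,6,1,8,15.9,9,1.4,11,15.9,12])

```text
clock: 10.6
position: [0.5099, -0.18, 0.3256]
ee_rot: [0.002, 0.943, 0.333, 0.002]
contact_force: [0.4, -0.6, -2.0]
width: 0.0648
gripper_force: 132.5
```

>>> apply_moves(steps=[0.4,3.5,0,3,0.8,7,0,6,1.2,10.5,0,8,1.7,14,0,11.3,2.1,17.5,0,11.3,2.5,20.5,0,11.3,2.8,23,0,11.3,3,25,0,11.3])

```text
clock: 11.27
position: [0.5386, 0.0722, 0.3224]
ee_rot: [-0.0, 0.905, 0.425, 0.0]
contact_force: [-0.2, 0.4, -1.3]
width: 0.0648
gripper_force: 132.4
```

>>> apply_moves(steps=[0.4,3.5,0,0,0.8,7,0,0,1.2,10,0,0,1.4,12,0,0,1.6,13,0,0,1.6,13.4,0,0,1.6,13.4,0,0,1.6,13.4,0,0])

```text
clock: 11.93
position: [0.5546, 0.2027, 0.3223]
ee_rot: [0.001, 0.906, 0.424, -0.0]
contact_force: [-0.8, 0.0, -1.3]
width: 0.0651
gripper_force: 132.6
```

```bash
python3 - <<'E'
from g import *
fit('k')
s=get_state(); cs,ct=calibration('side'),calibration('top')
q=R.from_quat(s['ee_rot'],scalar_first=True).as_matrix(); y=q[:,1]; y=y if y[0]<0 else -y
yaw=np.degrees(np.arctan2(y[1],y[0]))-90
P=[(-60,60,0),(-60,-60,0),(60,60,28),(60,-60,28),(60,60,0),(60,-60,0)]
for th in(35,40,45,50): print('top',th,[np.round(px(ct,p)).astype(int).tolist() for p in pts(s,yaw,th,P)])
t=np.load('pics/ktop.npy')
# non-blue blobs inside bin
H,S,V=cv2.split(cv2.cvtColor(t,cv2.COLOR_RGB2HSV)); b=((H>100)&(H<130)&(S>130)).astype(np.uint8)
k=max(cv2.findContours(b,0,2)[0],key=cv2.contourArea); m=np.zeros_like(b); cv2.drawContours(m,[cv2.convexHull(k)],-1,1,-1); m=cv2.erode(m,np.ones((5,5)))
n,l,st,ce=cv2.connectedComponentsWithStats(((m==1)&(b==0)).astype(np.uint8))
for i in range(1,n):
    if st[i,4]>15: print(st[i],ce[i].round(1),t[l==i].mean(0).round())
a=cv2.resize(t[230:350,400:530],(400,400),interpolation=cv2.INTER_CUBIC);sd=np.load('pics/kside.npy');b=cv2.resize(sd[180:380,190:390],(400,400),interpolation=cv2.INTER_CUBIC)
cv2.imwrite('pics/kc.png',cv2.convertScaleAbs(np.hstack([a,b]),alpha=1.6)[:,:,::-1])
E
```

```text
11.9333 [0.5546 0.2027 0.3223] [-0.84  0.05 -1.28] [-0.011  0.042  0.001] 0.06507742776658174 132.57545471191406
top 2037.5 (188, 197, 65, 74) [[225, 197], [220, 198], [223, 210], [218, 215], [209, 213], [198, 232], [200, 236], [188, 244], [189, 253], [213, 270], [210, 260], [213, 257], [217, 261], [248, 226], [244, 221], [252, 222]]
side 2686.0 (255, 249, 101, 69) [[255, 262], [300, 316], [346, 317], [355, 305], [309, 296], [303, 290], [306, 282], [302, 259], [283, 249], [264, 249]]
yaw 50.11262861054274
30 [[360, 304], [368, 291], [305, 316], [260, 262], [266, 247]]
35 [[355, 309], [364, 296], [304, 316], [258, 262], [266, 247]]
40 [[351, 314], [361, 301], [302, 316], [256, 261], [265, 247]]
45 [[346, 319], [356, 306], [301, 316], [255, 261], [265, 246]]
50 [[341, 324], [352, 310], [299, 315], [253, 260], [265, 246]]
55 [[336, 328], [348, 315], [298, 315], [252, 260], [265, 246]]
60 [[330, 332], [343, 320], [297, 314], [251, 259], [264, 245]]
top 35 [[217, 274], [260, 226], [169, 241], [218, 188], [166, 236], [214, 184]]
top 40 [[214, 271], [257, 223], [169, 241], [217, 187], [165, 235], [212, 183]]
top 45 [[211, 268], [254, 220], [168, 240], [217, 187], [163, 234], [211, 182]]
top 50 [[208, 264], [250, 217], [168, 240], [217, 187], [162, 233], [210, 181]]
[468 295  13  13 125] [473.9 301. ] [104. 101. 112.]
[461 314  13  13 127] [467.  320.1] [83. 84. 66.]
[442 318  14  13 126] [448.9 324.3] [135. 126. 116.]
```

View pics/kc.png

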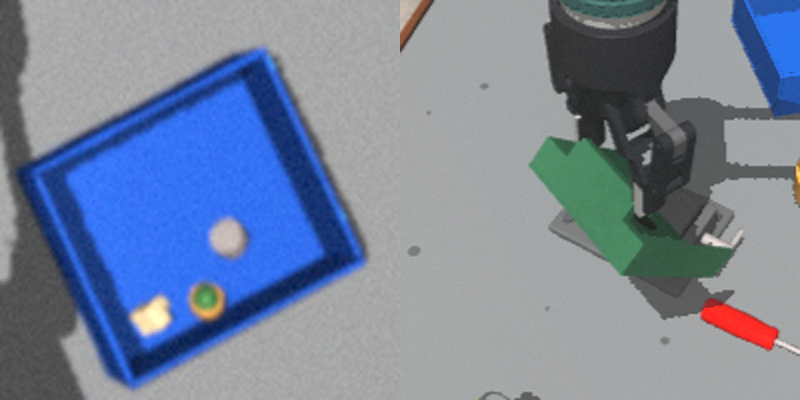

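>>> apply_moves(steps=[0.1,0.2,0,0,0.1,0.2,0,0,0.1,0.2,0,0,0.1,0.2,0,0,0.1,0.2,0,0,0.1,0.2,0,0,0.1,0.2,0,0,0.1,0.2,0,0])

```text
clock: 12.7
position: [0.5556, 0.2059, 0.3223]
ee_rot: [0.0, 0.906, 0.424, -0.0]
contact_force: [0.6, -0.4, -1.5]
width: 0.0646
gripper_force: 132.5
```

```bash
python3 -c "
from h import *
s=get_state();print(s['position'],s['gripper_force'],abs(s['qd']).max());print(sign_off())"
```

```text
[0.55564928 0.2058636  0.32228759] 132.53941297531128 0.0028976567637457157
the job is handed in; nothing more can be done
None
```

I handed the job in at 12.7 s: the panel was lifted with its fittings in it, all three were seen in the bin, and the empty panel is held at the camera within about 3 mm of focus and 3–5° off square by my estimate; the judge's verdict wasn't shown.

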